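Stack the paint cakes on their plate and slide them under the dust hood

TASK

The black paint cake lies off-centre on the white plate of the keeper's tray: slide it to the middle of the plate without lifting it. Then set the blue cake on it and after that the yellow cake on the blue one, each laid down gently (not dropped) so that all three make a straight stack centred on the plate. Finally push the tray by its blue tab fully home under the clear hood, with the stack still centred, and leave the red cake and the green jar where they are.

Things in the scene. Friction and masses are not known exactly. Their poses are not given: they have to be found in the camera images.
- keeper: fixed paint-cake keeper: wooden base 130 (x) by 360 (y) by 8 mm high with low aluminium side rails (to 18 mm high), and over its +y end a clear-roofed hood on four posts. Origin at the centre of the base's underside, z up. The hood spans x -73..73, y 45..176 mm, roof underside 106 mm and top 116 mm above the table; it is open towards -y and at its sides.
- tray (a joint): the grey tray sliding along the keeper's +y axis: 0 = pulled out (as at the start), 0.150 m = fully home under the hood; stiff friction of about 2 N, stays where left
- plate_center (a point): centre of the top face of the white round plate fixed on the tray (116 mm across, flat, no rim, top face 22 mm above the table); moves with the tray; axes as the keeper's. With the tray out it lies 90 mm before the hood's opening and 122 mm from the outer face of the push tab.
- push_tab (a point): centre of the outer (-y) face of the upright blue push tab on the tray's -y end: 80 mm wide (x), 6 mm thick (y), 46 mm high, from 14 to 60 mm above the table, this point 37 mm above it; axes as the keeper's; push it towards the keeper's +y
- black_cake: flat round black paint cake (hard puck), 60 mm across, 18 mm thick, 80 g, loose; origin at the centre of its underside, z up. Starts flat on the plate, off-centre towards the keeper's -x.
- blue_cake: flat round blue paint cake (hard puck), 60 mm across, 18 mm thick, 80 g, loose; origin at the centre of its underside, z up. Starts flat on the table.
- yellow_cake: flat round yellow paint cake (hard puck), 60 mm across, 18 mm thick, 80 g, loose; origin at the centre of its underside, z up. Starts flat on the table.
- red_cake: flat round red paint cake (hard puck), 60 mm across, 18 mm thick, 80 g, loose; origin at the centre of its underside, z up. A spare lying on the table; not to be moved.
- green_jar: closed green paint jar, 64 mm across, 75 mm high, loose; origin at the centre of its underside; not to be moved
Things that resemble listed ones, but are neither listed nor needed, are in the scene too. Of the things like the black_cake, leave any that is pink or turquoise; of the rest the smaller one is meant.

How it is judged:
By the outcome, as a careful person would: the job done as asked, in the order asked, and still so for the second after the job is handed in, with the robot touching nothing.
It also fails if it takes over 70 s, if anything falls off the work surface, if the arm or the gripper's body presses on something with over 40 N, if the wrist force passes 120 N, or if a joint passes its speed limit or range.

ROBOT

A 7-joint arm with a two-finger parallel gripper is mounted at the origin on the work surface. World frame = base frame: x ahead of the robot, y to its left, z up, the work surface at z = 0. Lengths are in m, angles in rad, forces in N, time in s.
With the tool pointing down it reaches from about 0.4 to 0.85 m from the base axis. Payload 4.5 kg.
Tool frame: the origin (TCP) lies midway between the tips of the shut fingers; the grasp point (between the pads) lies 19 mm behind it; z points along the fingers, y is the line along which they close (so a half turn about z gives the same grasp; the last joint's range is limited). The gripper opens to 88 mm and grips with 3 to 60 N. Pads are 18 mm wide; open, the fingers measure 123 mm over their backs; the gripper's body (75 mm by 187 mm) begins 45 mm behind the grasp point.
Start: joints at [1.293, 0.689, -0.195, 1.565, 0.157, 0.902, -0.215], TCP at [0.192, -0.595, 0.239] pointing down, gripper open.
Joint ranges: [-3.01, 3.01], [-0.46, 2.08], [-1.47, 1.51], [0.13, 2.56], [-1, 4.14], [0.04, 2.09], [-2.66, 2.66]. Speed limits (rad/s): [2.57, 2.57, 3.14, 3.14, 3.14, 3.14, 3.14].

INTERFACE

Orientations are given as a unit quaternion [x, y, z, w].
In Python, from plant import r gives the robot as it stands.
- The arm moves only by the tool move_arm, never from a script. Its argument "targets" is a list that holds one entry, the list of rows, each a list of 7 numbers: the opening, from 0 (shut) to 1 (fully open), then the shift along the tool's x, y, z in mm, then the turn, a rotation vector about the tool's x, y, z in degrees. In form: [[[claw, dx, dy, dz, ax, ay, az], ...]]. A call has 1 to 10 rows; each row is the pose to reach, as a shift and turn from the pose commanded when the call began, along the tool's axes at that moment; what a row does not reach only later rows make up. A row lasts 1/8 s, in which the tool goes at most 62.5 mm and 10.7 degrees, less where a joint would pass 70% of its speed; a pose out of reach is approached as far as the arm can. A call with a gripper value outside its range is refused whole. The fingers move at their own pace and stop on an object; "newtons" is the grip in N (left out, the last holds). Time passes only in rows, so rows that repeat a pose let the fingers close. It gives the time, the measured TCP pose, the force, the opening and the grip force at its end, in the units of the state.
- r.get_state(): the state, without advancing time (a new reading comes with each control period).
- r.snapshot(name): name is "scene" or "top"; returns the picture (384x512x3 uint8, red, green, blue); there is no depth.
- r.camera_info(name): a dict with "fx", "fy", "cx", "cy" (pixels), "R" (3x3) and "t" (3): a world point X has camera coordinates R X + t. Camera axes: x right, y down, z forward; pixel columns grow to the right and rows downward; lengths in m; the calibration is good to about 2 mm. A picture is of the moment at which its call begins. camera_info takes no time and is no camera call.
- r.finish_job(): hands the job in; it is judged then, once.
The state is a dict: "clock": time; "q": joint angles; "qd": joint speeds; "joint_torque": joint torques, N m; "tool_pos": TCP position; "eef_rot": TCP orientation; "contact_force": force on the tool from outside, world axes, zero at the start; "moment": the same for the moment, N m; "opening": opening from 0.0 (shut) to 1.0 (fully open); "finger_force": force on a finger pad.
Only numpy, scipy, OpenCV 4.12 (cv2) and the standard library are available. Lean on these libraries where they do the work, as an engineer would, in place of code of your own. Each camera call takes 0.05 s, during which the arm holds its last target. There are 200 camera calls.

## Working session

There is one attempt and no reset: what is moved stays moved. The work goes in short steps, Python scripts to look and compute and a tool call to move; the robot and the scene stay as the last step left them, time stands still between calls to the robot, and variables do not carry over. Pictures are saved under pics/ and viewed, at most 10 in all, crops included, and the job is handed in when it is done.

Besides the shell and the picture viewer there is one more tool, called as name([rows], argument=value, ...), one row to a line, values as JSON. move_arm: Moves the arm, as the interface text tells. Its arguments: {"type":"object","properties":{"targets":{"type":"array","items":{"type":"array","items":{"type":"array","items":{"type":"number"}}}},"newtons":{"type":"number"}},"required":["targets"]}

```bash
mkdir -p pics; ls; python3 - <<'E'
from plant import r
import cv2,numpy as np
for n in("scene","top"):
    im=r.snapshot(n); cv2.imwrite(f"pics/{n}0.png",im[:,:,::-1])
    c=r.camera_info(n); print(n,{k:np.round(v,3).tolist() for k,v in c.items()})
s=r.get_state(); print(s)
E
```

```text
pics
scene {'fx': 432.976, 'fy': 432.976, 'cx': 252.091, 'cy': 188.842, 'R': [[0.768, 0.64, 0.008], [0.533, -0.633, -0.561], [-0.355, 0.435, -0.827]], 't': [-0.361, -0.321, 1.504]}
top {'fx': 395.468, 'fy': 395.468, 'cx': 260.731, 'cy': 195.442, 'R': [[-0.014, -0.999, -0.036], [-0.998, 0.017, -0.06], [0.061, 0.035, -0.998]], 't': [-0.077, 0.561, 1.104]}
{'clock': 0.1, 'q': array([ 1.29281186,  0.68983833, -0.19453399,  1.56619713,  0.15730191,
        0.90249369, -0.2150791 ]), 'qd': array([ 0.00178398, -0.00313194,  0.00073126, -0.0033599 ,  0.00212837,
        0.000643  , -0.00098754]), 'joint_torque': array([-3.99293916e-03, -5.28506291e+01, -1.27179053e+00, -1.53838027e+01,
       -5.25807298e-02,  1.95800538e-03,  7.62805030e-05]), 'tool_pos': array([ 0.19152489, -0.59436595,  0.23804057]), 'eef_rot': array([ 9.87865036e-01,  1.55312823e-01, -1.73756493e-04, -7.52868784e-04]), 'contact_force': array([-0.46434857,  0.05898979, -0.52611389]), 'moment': array([-0.01082542, -0.01999144,  0.03775097]), 'finger_force': 0.0, 'opening': 1.000199014008637}
```

View pics/scene0.png

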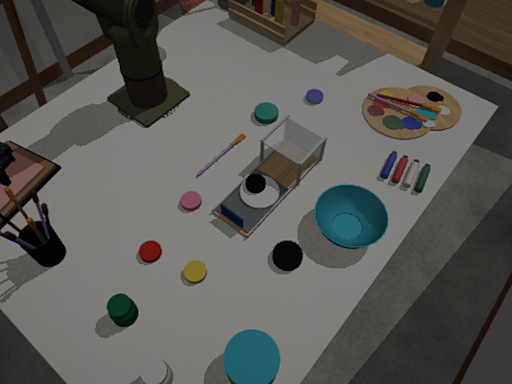

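View pics/top0.png

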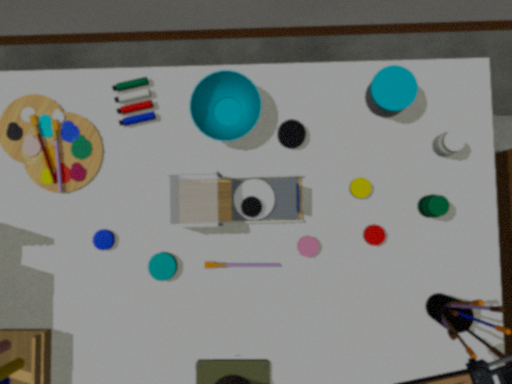

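The top view shows the keeper running along the image row, with the hood on the left (about 200,200) and the blue tab at (300,198). The plate is at (254,199) with the small black cake at (251,206). Blue cake is at (104,240), yellow at (361,188), red at (374,235) and the green jar at (433,206).

```bash
cat > h.py <<'E'
from plant import r
import cv2,numpy as np
from scipy.spatial.transform import Rotation as Ro
def w(n,u,v,z):
    c=r.camera_info(n);R=np.array(c["R"]);t=np.array(c["t"])
    d=R.T@np.array([(u-c["cx"])/c["fx"],(v-c["cy"])/c["fy"],1]);o=-R.T@t
    return (o+d*(z-o[2])/d[2])
def px(n,X):
    c=r.camera_info(n);p=np.array(c["R"])@X+np.array(c["t"]);return p[0]/p[2]*c["fx"]+c["cx"],p[1]/p[2]*c["fy"]+c["cy"]
def blobs(im,n,name,lo,hi,z,box=None,amin=40):
    hsv=cv2.cvtColor(im,cv2.COLOR_RGB2HSV);m=cv2.inRange(hsv,np.array(lo),np.array(hi))
    if box: k=np.zeros_like(m);k[box[1]:box[3],box[0]:box[2]]=255;m&=k
    _,_,st,ce=cv2.connectedComponentsWithStats(m)
    for s,c in zip(st[1:],ce[1:]):
        if s[4]>=amin: print(n,name,s.tolist(),c.round(1),w(n,*c,z).round(4))
E
python3 - <<'E'
from h import *
for n in("top","scene"):
    im=cv2.imread(f"pics/{n}0.png")[:,:,::-1].copy()
    for name,lo,hi in(("blue",(112,120,60),(128,255,255)),("yellow",(22,150,100),(34,255,255)),("red",(0,180,100),(6,255,255))):
        blobs(im,n,name,lo,hi,.016)
    blobs(im,n,"black",(0,0,0),(179,255,28),.04,(235,185,310,225) if n=="top" else(235,165,280,205))
    blobs(im,n,"white",(0,0,160),(179,40,255),.022,(225,170,310,225) if n=="top" else(230,165,290,215))
im=cv2.imread("pics/top0.png");a=cv2.resize(im[165:230,160:315],(790,331),interpolation=cv2.INTER_CUBIC)
im=cv2.imread("pics/scene0.png");b=cv2.resize(im[110:240,205:335],None,fx=4.4,fy=4.4,interpolation=cv2.INTER_CUBIC)
cv2.imwrite("pics/a.png",a);cv2.imwrite("pics/b.png",b)
E
```

```text
top blue [122, 112, 33, 13, 202] [138.  118.3] [0.7897 0.2668 0.016 ]
top blue [61, 121, 18, 21, 184] [ 68.  130.8] [0.7579 0.4728 0.016 ]
top blue [93, 230, 21, 20, 226] [102.9 239.1] [0.4426 0.3665 0.016 ]
top blue [458, 312, 26, 11, 64] [468.3 316.5] [ 0.2196 -0.6477  0.016 ]
top yellow [40, 167, 13, 18, 165] [ 46.  176.3] [0.6258 0.5359 0.016 ]
top yellow [350, 178, 21, 20, 327] [360.2 187.5] [ 0.5776 -0.3654  0.016 ]
top red [121, 101, 31, 12, 173] [136.  106.6] [0.8245 0.273  0.016 ]
top red [61, 163, 9, 20, 98] [ 65.3 173.2] [0.6337 0.479  0.016 ]
top red [365, 226, 20, 19, 294] [374.3 234.7] [ 0.4451 -0.4006  0.016 ]
top black [243, 198, 18, 18, 235] [251.1 206.4] [ 0.5286 -0.0595  0.04  ]
scene blue [307, 90, 16, 10, 68] [314.6  94. ] [0.4434 0.3693 0.016 ]
scene blue [402, 117, 20, 12, 174] [411.  122.9] [0.7633 0.4637 0.016 ]
scene blue [382, 153, 14, 24, 153] [388.8 164.2] [0.7935 0.266  0.016 ]
scene yellow [380, 91, 13, 6, 44] [386.2  93.1] [0.6303 0.5334 0.016 ]
scene yellow [184, 261, 22, 20, 353] [194.5 270.7] [ 0.5817 -0.3674  0.016 ]
scene red [139, 241, 21, 19, 309] [149.3 250. ] [ 0.4481 -0.4024  0.016 ]
scene black [246, 174, 19, 19, 302] [255. 183.] [ 0.5354 -0.0653  0.04  ]
```

View pics/a.png

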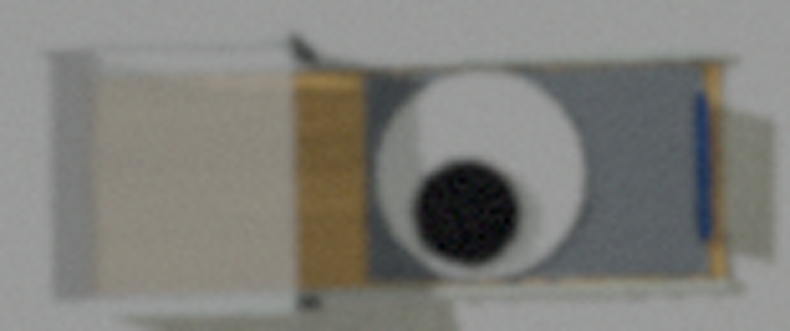

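View pics/b.png

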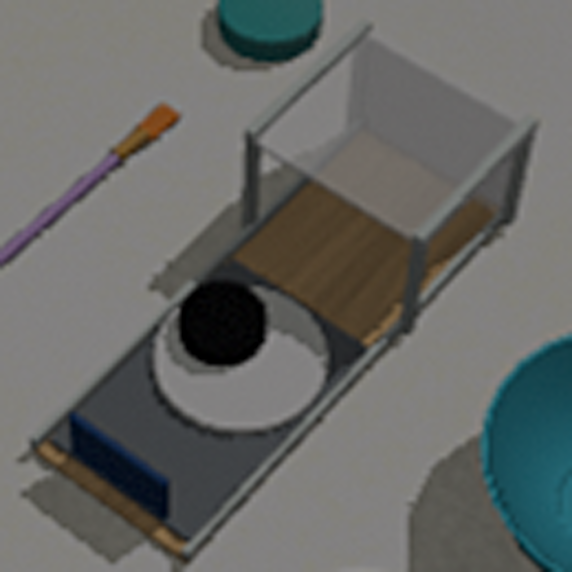

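The enlargements show the plate centre at about (254.0,198.8) in top and (259.4,191.0) in scene. The rails run almost parallel to the top image's rows and the tab edge is at about (298,197). I'll fit the keeper pose next.

```bash
python3 - <<'E'
from h import *
A=lambda x,y:((x+.5)/5.097-.5+160,(y+.5)/5.092-.5+165)
B=lambda x,y:((x+.5)/4.4-.5+205,(y+.5)/4.4-.5+110)
P=lambda *a:print(*[np.round(i,4) if not isinstance(i,str) else i for i in a])
P("plate",w("top",*A(481,174),.022),w("scene",*B(241,358),.022))
for nm,p,q in(("railR",(335,66),(735,60)),("railL",(330,290),(740,284))):
    a=w("top",*A(*p),.018);b=w("top",*A(*q),.018);P(nm,a,b,str(np.degrees(np.arctan2(-(a-b)[0],(a-b)[1]))))
a=w("scene",*B(190,550),.018);b=w("scene",*B(408,330),.018);P("railR s",a,b,str(np.degrees(np.arctan2(-(b-a)[0],(b-a)[1]))))
a=w("scene",*B(35,442),.018);b=w("scene",*B(180,283),.018);P("railL s",a,b,str(np.degrees(np.arctan2(-(b-a)[0],(b-a)[1]))))
P("tabtop",w("top",*A(703,92),.06),w("top",*A(703,240),.06),"s",w("scene",*B(71,413),.06),w("scene",*B(167,482),.06))
# blue masks, wider; sub-pixel edges of the plate
for n,bx in(("top",(88,222,120,255)),("scene",(300,83,330,108))):
    im=cv2.imread(f"pics/{n}0.png")[:,:,::-1].copy()
    for lo in (60,100): blobs(im,n,"blue",(100,lo,30),(135,255,255),.014,bx)
    blobs(im,n,"jar",(60,80,20),(90,255,255),.075,(410,190,455,220) if n=="top" else (100,285,145,330))
    blobs(im,n,"pink",(150,50,50),(179,200,255),.018,amin=100)
    blobs(im,n,"turq",(80,100,50),(95,255,255),.03,amin=300)
E
```

```text
plate [ 0.5505 -0.0668  0.022 ] [ 0.5554 -0.0689  0.022 ]
railR [0.6124 0.0142 0.018 ] [ 0.6117 -0.2082  0.018 ] -0.18240260872833916
railL [0.4877 0.018  0.018 ] [ 0.4878 -0.2084  0.018 ] 0.023370163816850087
railR s [ 0.6204 -0.1984  0.018 ] [0.6251 0.0229 0.018 ] -1.2121685563420652
railL s [ 0.4936 -0.2026  0.018 ] [ 0.483  -0.0459  0.018 ] 3.854257090105269
tabtop [ 0.5904 -0.1878  0.06  ] [ 0.5115 -0.1862  0.06  ] s [ 0.5159 -0.1896  0.06  ] [ 0.594  -0.1888  0.06  ]
top blue [92, 229, 23, 21, 366] [103.1 239.3] [0.4421 0.367  0.014 ]
top blue [93, 230, 21, 20, 341] [103.2 239.4] [0.4416 0.3665 0.014 ]
top jar [419, 195, 30, 22, 524] [433.5 205.6] [ 0.5219 -0.5429  0.075 ]
top pink [69, 163, 17, 18, 155] [ 77.1 171.9] [0.6365 0.4432 0.018 ]
top pink [298, 236, 21, 21, 352] [307.8 246.1] [ 0.416  -0.2153  0.018 ]
top turq [370, 66, 48, 46, 1712] [393.5  88.3] [ 0.8542 -0.4633  0.03  ]
top turq [190, 71, 71, 70, 3931] [225.2 105.3] [0.8175 0.0113 0.03  ]
top turq [149, 253, 28, 28, 619] [162.3 266.1] [0.3662 0.1914 0.03  ]
scene blue [306, 89, 17, 13, 170] [314.3  94.9] [0.4443 0.3668 0.014 ]
scene blue [307, 90, 16, 11, 143] [314.5  94.8] [0.4445 0.3678 0.014 ]
scene jar [107, 294, 31, 32, 686] [121.6 308.9] [ 0.541  -0.5595  0.075 ]
scene pink [368, 105, 16, 11, 128] [375.2 110.2] [0.6443 0.4357 0.018 ]
scene pink [180, 191, 21, 20, 330] [190.5 200.4] [ 0.423  -0.2196  0.018 ]
scene turq [255, 103, 23, 17, 323] [266. 111.] [0.3744 0.1867 0.03  ]
scene turq [314, 184, 75, 64, 3537] [350.4 215.9] [0.8051 0.0253 0.03  ]
scene turq [224, 330, 56, 54, 2514] [251.3 357.8] [ 0.8357 -0.4412  0.03  ]
```

move_arm([
  [[1,0,0,-60,0,0,0],[1,0,0,-90,0,0,0],[1,20,-60,-90,0,0,-10],[1,40,-120,-90,0,0,-20],[1,61,-190,-90,0,0,-30],[1,100,-230,-80,0,0,-40],[1,150,-260,-70,0,0,-50],[1,200,-290,-60,0,0,-60],[1,250,-320,-40,0,0,-70],[1,300,-340,-20,0,0,-72.1]],
])

```text
clock: 1.35
tool_pos: [0.3736, -0.1777, 0.2582]
eef_rot: [0.706, 0.708, -0.0, 0.0]
contact_force: [-0.0, -0.3, -0.0]
opening: 1.001
finger_force: 0.0
```

```bash
cat >> h.py <<'E'
def st():
    s=r.get_state();print(round(s["clock"],2),s["tool_pos"].round(4),Ro.from_quat(s["eef_rot"]).as_matrix().round(4).tolist(),"op",round(s["opening"],3),"F",s["contact_force"].round(1),round(s["finger_force"],1));return s
E
python3 -c "
from h import *
st();print(r.get_state()['q'].round(2))"
```

```text
1.35 [ 0.3736 -0.1777  0.2582] [[-0.002, 1.0, -0.0001], [1.0, 0.002, -0.0002], [-0.0002, -0.0001, -1.0]] op 1.001 F [-0.  -0.3 -0. ] 0.0
[ 0.74  0.43 -0.59  2.13  0.38  0.68 -0.1 ]
```

move_arm([
  [[1,60,60,40,0,0,0],[1,90,110,80,0,0,0],[1,116,158,120,0,0,0],[1,116,158,160,0,0,0],[1,116,158,190,0,0,0],[1,116,158,210,0,0,0],[1,116,158,223,0,0,0],[1,116,158,231,0,0,0],[1,116,158,231,0,0,0]],
])

```text
clock: 2.48
tool_pos: [0.5311, -0.0635, 0.0278]
eef_rot: [0.707, 0.707, -0.0, 0.0]
contact_force: [0.4, -0.4, 0.6]
opening: 1.004
finger_force: 0.0
```

```bash
python3 -c "
from h import *
st()"
```

```text
2.48 [ 0.5311 -0.0635  0.0278] [[0.0008, 1.0, 0.0001], [1.0, -0.0008, -0.0002], [-0.0002, 0.0001, -1.0]] op 1.004 F [ 0.4 -0.4  0.6] 0.0
```

move_arm([
  [[0,0,0,0,0,0,0],[0,0,0,0,0,0,0],[0,0,0,0,0,0,0],[0,0,0,0,0,0,0],[0,0,0,0,0,0,0],[0,0,0,0,0,0,0]],
], newtons=4)

```text
clock: 3.22
tool_pos: [0.531, -0.0635, 0.028]
eef_rot: [0.707, 0.707, -0.0, 0.0]
contact_force: [-1.2, -0.4, 5.2]
opening: 0.681
finger_force: 4.0
```

```bash
python3 -c "
from h import *
st()
im=r.snapshot('scene');b=cv2.resize(im[130:240,205:315],None,fx=5,fy=5,interpolation=cv2.INTER_CUBIC);cv2.imwrite('pics/c.png',b[:,:,::-1])"
```

```text
3.23 [ 0.531  -0.0635  0.028 ] [[0.0007, 1.0, 0.0001], [1.0, -0.0007, -0.0004], [-0.0004, 0.0001, -1.0]] op 0.681 F [-1.2 -0.4  5.2] 4.0
```

View pics/c.png

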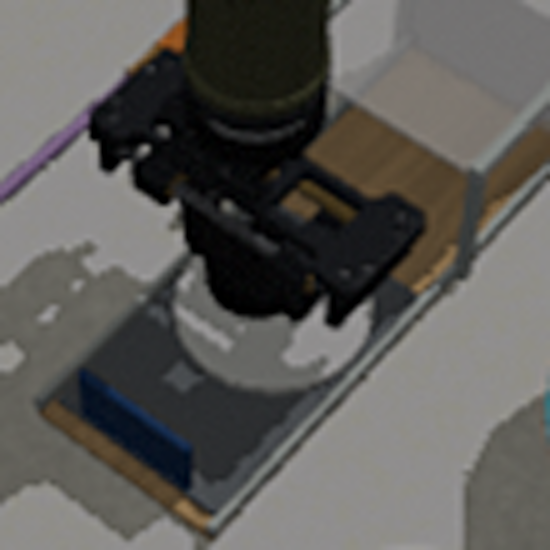

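move_arm([
  [[0,-2,4,0,0,0,0],[0,-4,10,0,0,0,0],[0,-6,16,0,0,0,0],[0,-7,20,0,0,0,0],[0,-7,22,0,0,0,0],[0,-7,22,0,0,0,0],[1,-7,22,0,0,0,0],[1,-7,22,0,0,0,0],[1,-7,22,0,0,0,0],[1,-7,22,0,0,0,0]],
])

```text
clock: 4.53
tool_pos: [0.5532, -0.0703, 0.0276]
eef_rot: [0.707, 0.707, 0.0, 0.0]
contact_force: [0.1, -0.7, -0.2]
opening: 0.998
finger_force: 0.0
```

```bash
python3 -c "
from h import *
st()"
```

```text
4.53 [ 0.5532 -0.0703  0.0276] [[0.0006, 1.0, 0.0002], [1.0, -0.0006, 0.0], [0.0, 0.0002, -1.0]] op 0.998 F [ 0.1 -0.7 -0.2] 0.0
```

move_arm([
  [[1,0,0,-20,0,0,0],[1,0,0,-60,0,0,0],[1,0,0,-110,0,0,0],[1,0,0,-160,0,0,0],[1,60,-20,-200,0,0,0],[1,120,-40,-200,0,0,0],[1,180,-60,-200,0,0,0],[1,240,-80,-200,0,0,0],[1,300,-95,-200,0,0,0],[1,360,-100,-180,0,0,0]],
])

```text
clock: 5.78
tool_pos: [0.4543, 0.28, 0.2119]
eef_rot: [0.707, 0.707, 0.001, 0.0]
contact_force: [1.2, 0.6, -0.3]
opening: 0.995
finger_force: 0.0
```

```bash
python3 -c "
from h import *
st()
for n in('top','scene'):
    im=r.snapshot(n);cv2.imwrite(f'pics/{n}1.png',im[:,:,::-1])
    blobs(im,n,'black',(0,0,0),(179,255,28),.04,(225,170,310,225) if n=='top' else(235,155,290,215))
a=cv2.imread('pics/top1.png')[170:225,225:310];b=cv2.imread('pics/scene1.png')[155:220,225:310]
k=lambda x:cv2.resize(x,None,fx=8,fy=8,interpolation=cv2.INTER_CUBIC)[:,:680]
a=k(a)[:300] if 0 else k(a)
cv2.imwrite('pics/d.png',cv2.resize(np.vstack([a,k(b)]),None,fx=.6,fy=.6,interpolation=cv2.INTER_AREA))
"
```

```text
5.78 [0.4543 0.28   0.2119] [[0.0003, 1.0, 0.0024], [1.0, -0.0003, 0.0011], [0.0011, 0.0024, -1.0]] op 0.995 F [ 1.2  0.6 -0.3] 0.0
top black [245, 190, 18, 17, 219] [253.6 198.1] [ 0.5513 -0.0669  0.04  ]
scene black [250, 180, 20, 19, 305] [259.5 188.9] [ 0.5585 -0.0727  0.04  ]
```

View pics/d.png

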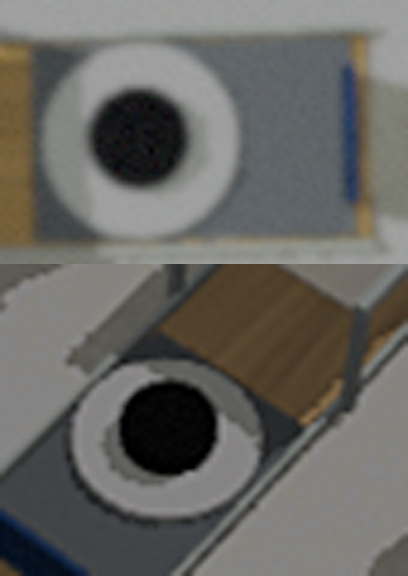

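Black now lies close to the plate's centre in both views (top crop: black (140,137.5), plate (141.5,140.5) at 4.8x). I'll fit both exactly.

```bash
cat >> h.py <<'E'
from scipy.optimize import minimize
T=np.linspace(0,2*np.pi,120,endpoint=False)
ring=lambda c,z,R:np.c_[c[0]+R*np.cos(T),c[1]+R*np.sin(T),np.full(120,z)]
def proj(n,P):
    c=r.camera_info(n);p=P@np.array(c["R"]).T+np.array(c["t"]);return np.c_[p[:,0]/p[:,2]*c["fx"]+c["cx"],p[:,1]/p[:,2]*c["fy"]+c["cy"]].astype(np.float32)
def disc(n,im,c0,z,R,sgn=1,side=1.5e-3):
    "centre of a disc (top face) by its edge contrast"
    g=cv2.GaussianBlur(cv2.cvtColor(im,cv2.COLOR_RGB2GRAY).astype(np.float32),(0,0),.7)
    def I(c,R): p=proj(n,ring(c,z,R)); return cv2.remap(g,p[:,:1],p[:,1:],cv2.INTER_CUBIC)[:,0]
    f=lambda c:-sgn*np.mean(np.clip(I(c,R-side)-I(c,R+side),-25,25))
    o=min((minimize(f,np.array(c0)+d,method="Nelder-Mead",options=dict(initial_simplex=np.array(c0)+d+[[0,0],[.003,0],[0,.003]])) for d in np.array([[0,0],[.003,.003],[-.003,-.003],[.003,-.003]])),key=lambda o:o.fun)
    return o.x.round(4),round(o.fun,1)
def sil(n,cen,z0,z1,R=.03,c0=(.55,-.07)):
    "xy of a puck from its silhouette's centroid"
    def f(c):
        h=cv2.convexHull(np.vstack([proj(n,ring(c,z0,R)),proj(n,ring(c,z1,R))]));m=cv2.moments(h)
        return np.hypot(m["m10"]/m["m00"]-cen[0],m["m01"]/m["m00"]-cen[1])
    return minimize(f,c0,method="Nelder-Mead").x.round(4)
E
python3 - <<'E'
from h import *
for n,c in(("top",(253.6,198.1)),("scene",(259.5,188.9))):
    for k in(0,1):
        im=cv2.imread(f"pics/{n}{k}.png")[:,:,::-1].copy()
        print(n,k,"plate",disc(n,im,(.553,-.068),.022,.058))
    print("black sil",sil(n,c,.022,.04),"disc",disc(n,im,(.553,-.068),.04,.03,-1))
for n,b,y in(("top",(103.1,239.3),(360.2,187.5)),("scene",(314.3,94.9),(194.5,270.7))):
    print(n,"blue",sil(n,b,0,.018,c0=(.44,.367)),"yel",sil(n,y,0,.018,c0=(.58,-.366)))
E
```

```text
top 0 plate (array([ 0.5501, -0.0661]), np.float64(-18.5))
top 1 plate (array([ 0.5505, -0.0661]), np.float64(-20.1))
black sil [ 0.5518 -0.0664] disc (array([ 0.5523, -0.0665]), np.float64(-25.0))
scene 0 plate (array([ 0.5543, -0.0687]), np.float64(-17.7))
scene 1 plate (array([ 0.5544, -0.0687]), np.float64(-23.8))Traceback (most recent call last):
  File "<stdin>", line 6, in <module>
  File "h.py", line 28, in disc
    o=min((minimize(f,np.array(c0)+d,method="Nelder-Mead",options=dict(initial_simplex=np.array(c0)+d+[[0,0],[.003,0],[0,.003]])) for d in np.array([[0,0],[.003,.003],[-.003,-.003],[.003,-.003]])),key=lambda o:o.fun)
  File "h.py", line 28, in <genexpr>
    o=min((minimize(f,np.array(c0)+d,method="Nelder-Mead",options=dict(initial_simplex=np.array(c0)+d+[[0,0],[.003,0],[0,.003]])) for d in np.array([[0,0],[.003,.003],[-.003,-.003],[.003,-.003]])),key=lambda o:o.fun)
           ~~~~~~~~^^^^^^^^^^^^^^^^^^^^^^^^^^^^^^^^^^^^^^^^^^^^^^^^^^^^^^^^^^^^^^^^^^^^^^^^^^^^^^^^^^^^^^^^^^^^^^^^^^^^^^^^^^^^^^
    res = _minimize_neldermead(fun, x0, args, callback, bounds=bounds,
                               **options)
    fxr = func(xr)
    fx = function(np.copy(x), *(wrapper_args + args))
  File "h.py", line 27, in <lambda>
    f=lambda c:-sgn*np.mean(np.clip(I(c,R-side)-I(c,R+side),-25,25))
                                    ~^^^^^^^^^^
  File "h.py", line 26, in I
    def I(c,R): p=proj(n,ring(c,z,R)); return cv2.remap(g,p[:,:1],p[:,1:],cv2.INTER_CUBIC)[:,0]
                  ~~~~^^^^^^^^^^^^^^^
  File "h.py", line 22, in proj
    c=r.camera_info(n);p=P@np.array(c["R"]).T+np.array(c["t"]);return np.c_[p[:,0]/p[:,2]*c["fx"]+c["cx"],p[:,1]/p[:,2]*c["fy"]+c["cy"]].astype(np.float32)
ValueError: time passes only in moves, steps and waits
```

```bash
sed -i '1,3s/^from plant import r$/from plant import r\nimport functools\nCI=functools.cache(lambda n:r.camera_info(n))/; s/=r.camera_info(n)/=CI(n)/' h.py
python3 - <<'E'
from h import *
for n,c in(("top",(253.6,198.1)),("scene",(259.5,188.9))):
    print(n,"black sil",sil(n,c,.022,.04))
for n,b,y in(("top",(103.1,239.3),(360.2,187.5)),("scene",(314.3,94.9),(194.5,270.7))):
    print(n,"blue",sil(n,b,0,.018,c0=(.44,.367)),"yel",sil(n,y,0,.018,c0=(.58,-.366)))
E
```

```text
top black sil [ 0.5518 -0.0664]
scene black sil [ 0.5546 -0.0678]
top blue [0.4418 0.3688] yel [ 0.5781 -0.3667]
scene blue [0.4415 0.3716] yel [ 0.5791 -0.3655]
```

move_arm([
  [[1,50,-8,20,0,0,0],[1,80,-12,60,0,0,0],[1,80,-12,110,0,0,0],[1,80,-12,150,0,0,0],[1,80,-12,150,0,0,0],[1,80,-12,150,0,0,0]],
])

```text
clock: 6.62
tool_pos: [0.4433, 0.3581, 0.0623]
eef_rot: [0.707, 0.707, 0.001, 0.0]
contact_force: [-0.6, 0.3, 0.2]
opening: 1.003
finger_force: 0.0
```

```bash
python3 -c "
from h import *
st()"
```

```text
6.62 [0.4433 0.3581 0.0623] [[0.001, 1.0, 0.0012], [1.0, -0.001, 0.0012], [0.0012, 0.0012, -1.0]] op 1.003 F [-0.6  0.3  0.2] 0.0
```

move_arm([
  [[1,12,-2,20,0,0,0],[1,12,-2,40,0,0,0],[1,12,-2,52,0,0,0],[1,12,-2,57,0,0,0],[1,12,-2,57,0,0,0],[0,12,-2,57,0,0,0],[0,12,-2,57,0,0,0],[0,12,-2,57,0,0,0],[0,12,-2,57,0,0,0],[0,12,-2,57,0,0,0]],
], newtons=8)

```text
clock: 7.88
tool_pos: [0.4409, 0.3698, 0.0043]
eef_rot: [0.707, 0.707, 0.0, 0.0]
contact_force: [-0.3, 0.2, 2.9]
opening: 0.673
finger_force: 8.0
```

```bash
python3 -c "
from h import *
st()"
```

```text
7.88 [0.4409 0.3698 0.0043] [[0.0008, 1.0, 0.0005], [1.0, -0.0008, 0.0002], [0.0002, 0.0005, -1.0]] op 0.673 F [-0.3  0.2  2.9] 8.0
```

move_arm([
  [[0,0,0,-20,0,0,0],[0,0,0,-70,0,0,0],[0,0,0,-130,0,0,0],[0,-30,5,-180,0,0,0],[0,-80,20,-190,0,0,0],[0,-135,40,-190,0,0,0],[0,-190,60,-190,0,0,0],[0,-245,75,-190,0,0,0],[0,-300,90,-190,0,0,0],[0,-350,100,-190,0,0,0]],
])

```text
clock: 9.12
tool_pos: [0.5406, 0.0172, 0.1937]
eef_rot: [0.708, 0.707, -0.0, -0.0]
contact_force: [1.1, 0.7, -1.2]
opening: 0.677
finger_force: 8.0
```

```bash
python3 -c "
from h import *
st()"
```

```text
9.12 [0.5406 0.0172 0.1937] [[0.0016, 1.0, -0.0005], [1.0, -0.0016, -0.0004], [-0.0004, -0.0005, -1.0]] op 0.677 F [ 1.1  0.7 -1.2] 8.0
```

move_arm([
  [[0,-40,8,0,0,0,0],[0,-80,12,0,0,0,0],[0,-85,12.5,30,0,0,0],[0,-85,12.5,80,0,0,0],[0,-85,12.5,115,0,0,0],[0,-85,12.5,119,0,0,0],[0,-85,12.5,119,0,0,0],[0,-85,12.5,119,0,0,0]],
])

```text
clock: 10.12
tool_pos: [0.554, -0.0652, 0.0765]
eef_rot: [0.707, 0.707, 0.001, 0.001]
contact_force: [0.7, -0.9, -1.5]
opening: 0.679
finger_force: 8.0
```

```bash
python3 -c "
from h import *
st()
for n in('top','scene'):
    im=r.snapshot(n);cv2.imwrite(f'pics/{n}2.png',im[:,:,::-1])
a=cv2.imread('pics/top2.png')[170:225,225:310];b=cv2.imread('pics/scene2.png')[145:210,225:310]
k=lambda x:cv2.resize(x,None,fx=4.8,fy=4.8,interpolation=cv2.INTER_CUBIC)
cv2.imwrite('pics/e.png',np.vstack([k(a),k(b)]))
"
```

```text
10.12 [ 0.554  -0.0652  0.0765] [[0.0007, 1.0, 0.0028], [1.0, -0.0007, -0.0], [-0.0, 0.0028, -1.0]] op 0.679 F [ 0.7 -0.9 -1.5] 8.0
```

View pics/e.png

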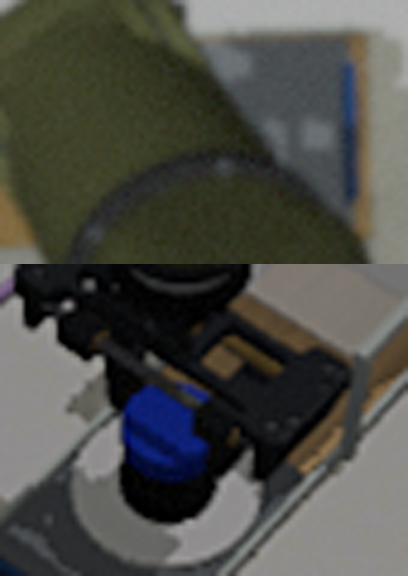

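move_arm([
  [[0,-1,-1,10,0,0,0],[0,-1,-1,20,0,0,0],[0,-1,-1,24,0,0,0],[0,-1,-1,24,0,0,0],[0,-1,-1,24,0,0,0],[0,-1,-1,24,0,0,0]],
])

```text
clock: 10.98
tool_pos: [0.5521, -0.0663, 0.0513]
eef_rot: [0.707, 0.707, 0.0, 0.0]
contact_force: [-0.0, -0.2, -0.3]
opening: 0.678
finger_force: 8.0
```

```bash
python3 -c "
from h import *
st()
"
```

```text
10.97 [ 0.5521 -0.0663  0.0513] [[0.0006, 1.0, 0.0005], [1.0, -0.0006, -0.0001], [-0.0001, 0.0005, -1.0]] op 0.678 F [-0.  -0.2 -0.3] 8.0
```

move_arm([
  [[0,-1,0.8,2,0,0,0],[0,-1,0.8,4,0,0,0],[0,-1,0.8,5,0,0,0],[0,-1,0.8,6,0,0,0],[0,-1,0.8,7,0,0,0],[0,-1,0.8,7,0,0,0],[0,-1,0.8,7,0,0,0]],
])

```text
clock: 11.85
tool_pos: [0.5527, -0.0673, 0.0443]
eef_rot: [0.707, 0.707, 0.0, 0.0]
contact_force: [-1.3, 0.1, 3.0]
opening: 0.68
finger_force: 8.0
```

```bash
python3 -c "
from h import *
st()
"
```

```text
11.85 [ 0.5527 -0.0673  0.0443] [[0.0006, 1.0, 0.0002], [1.0, -0.0006, -0.0002], [-0.0002, 0.0002, -1.0]] op 0.68 F [-1.3  0.1  3. ] 8.0
```

move_arm([
  [[1,0,0,0,0,0,0],[1,0,0,0,0,0,0],[1,0,0,0,0,0,0],[1,0,0,-20,0,0,0],[1,0,0,-60,0,0,0],[1,-30,5,-90,0,0,0],[1,-90,10,-90,0,0,0],[1,-150,15,-90,0,0,0],[1,-210,20,-90,0,0,0],[1,-260,26,-80,0,0,0]],
])

```text
clock: 13.1
tool_pos: [0.5785, -0.3307, 0.1245]
eef_rot: [0.708, 0.706, -0.0, 0.001]
contact_force: [0.2, 1.3, 0.5]
opening: 1.002
finger_force: 0.0
```

```bash
python3 -c "
from h import *
st()
for n in('top','scene'):
    im=r.snapshot(n);cv2.imwrite(f'pics/{n}3.png',im[:,:,::-1])
    z,bx=(.058,(225,170,310,225)) if n=='top' else (.058,(235,145,290,215))
    hsv=cv2.cvtColor(im,cv2.COLOR_RGB2HSV)
    for nm,lo,hi in(('blue',(100,100,30),(135,255,255)),('all',(0,0,0),(179,255,28))):
        m=cv2.inRange(hsv,lo,hi)
        if nm=='all': m|=cv2.inRange(hsv,(100,100,0),(135,255,255))
        k=0*m;k[bx[1]:bx[3],bx[0]:bx[2]]=255;m&=k
        _,_,s,ce=cv2.connectedComponentsWithStats(m)
        for a,c in zip(s[1:],ce[1:]):
            if a[4]>60: print(n,nm,a.tolist(),c.round(2),'blue top/sil',sil(n,c,.04,.058),'two-sil',sil(n,c,.022,.058))
a=cv2.imread('pics/top3.png')[170:225,225:310];b=cv2.imread('pics/scene3.png')[145:210,225:310]
k=lambda x:cv2.resize(x,None,fx=4.8,fy=4.8,interpolation=cv2.INTER_CUBIC)
cv2.imwrite('pics/f.png',np.vstack([k(a),k(b)]))
"
```

```text
13.1 [ 0.5785 -0.3307  0.1245] [[0.0027, 1.0, 0.0013], [1.0, -0.0027, -0.0014], [-0.0014, 0.0013, -1.0]] op 1.002 F [0.2 1.3 0.5] 0.0
top blue [244, 188, 22, 21, 357] [254.19 197.81] blue top/sil [ 0.5515 -0.069 ] two-sil [ 0.5518 -0.0688]
top all [244, 188, 22, 21, 357] [254.19 197.81] blue top/sil [ 0.5515 -0.069 ] two-sil [ 0.5518 -0.0688]
scene blue [250, 177, 20, 20, 329] [259.38 186.34] blue top/sil [ 0.5562 -0.0709] two-sil [ 0.5526 -0.0662]
scene all [250, 177, 20, 22, 367] [259.47 187.33] blue top/sil [ 0.5585 -0.0733] two-sil [ 0.555  -0.0687]
```

View pics/f.png

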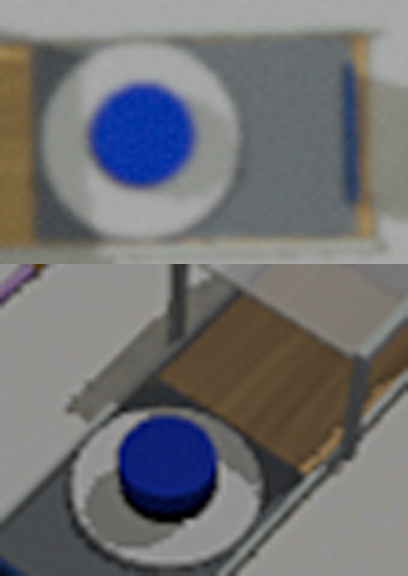

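Blue sits flat on black, within about 2 mm of it (top crop: centre (142,135) against the plate's (141,141), before parallax). Next is yellow.

move_arm([
  [[1,-20,0,20,0,0,0],[1,-30,0,50,0,0,0],[1,-30,0,75,0,0,0],[1,-30,0,75,0,0,0],[1,-30,0,75,0,0,0]],
])

```text
clock: 13.82
tool_pos: [0.5793, -0.3566, 0.0495]
eef_rot: [0.707, 0.707, 0.0, 0.0]
contact_force: [-0.3, -0.8, 1.1]
opening: 0.999
finger_force: 0.0
```

```bash
python3 -c "
from h import *
st()
"
```

```text
13.82 [ 0.5793 -0.3566  0.0495] [[-0.0008, 1.0, 0.0009], [1.0, 0.0008, 0.0003], [0.0003, 0.0009, -1.0]] op 0.999 F [-0.3 -0.8  1.1] 0.0
```

move_arm([
  [[1,-9.5,-1,15,0,0,0],[1,-9.5,-1,30,0,0,0],[1,-9.5,-1,40,0,0,0],[1,-9.5,-1,45,0,0,0],[1,-9.5,-1,45,0,0,0],[0,-9.5,-1,45,0,0,0],[0,-9.5,-1,45,0,0,0],[0,-9.5,-1,45,0,0,0],[0,-9.5,-1,45,0,0,0],[0,-9.5,-1,45,0,0,0]],
])

```text
clock: 15.08
tool_pos: [0.5777, -0.367, 0.0044]
eef_rot: [0.707, 0.707, 0.0, 0.0]
contact_force: [-0.0, -0.1, 1.8]
opening: 0.677
finger_force: 8.0
```

```bash
python3 -c "
from h import *
st()
"
```

```text
15.07 [ 0.5777 -0.367   0.0044] [[0.0007, 1.0, 0.0005], [1.0, -0.0007, -0.0003], [-0.0003, 0.0005, -1.0]] op 0.677 F [-0.  -0.1  1.8] 8.0
```

move_arm([
  [[0,0,0,-20,0,0,0],[0,0,0,-70,0,0,0],[0,20,-2,-110,0,0,0],[0,70,-8,-120,0,0,0],[0,125,-14,-120,0,0,0],[0,180,-20,-120,0,0,0],[0,235,-24,-120,0,0,0],[0,280,-25,-115,0,0,0],[0,298,-25,-105,0,0,0],[0,298,-25,-90,0,0,0]],
])

```text
clock: 16.32
tool_pos: [0.5537, -0.0668, 0.095]
eef_rot: [0.706, 0.708, 0.001, 0.001]
contact_force: [0.1, -0.3, 0.1]
opening: 0.671
finger_force: 8.0
```

move_arm([
  [[0,0,0,0,0,0,0],[0,0,0,0,0,0,0],[0,0,0,0,0,0,0],[0,0,0,0,0,0,0]],
])

```text
clock: 16.82
tool_pos: [0.5529, -0.0694, 0.0943]
eef_rot: [0.708, 0.707, 0.0, 0.0]
contact_force: [0.1, 0.6, -0.4]
opening: 0.678
finger_force: 8.0
```

```bash
python3 -c "
from h import *
st()
"
```

```text
16.82 [ 0.5529 -0.0694  0.0943] [[0.0015, 1.0, 0.0006], [1.0, -0.0015, -0.0002], [-0.0002, 0.0006, -1.0]] op 0.678 F [ 0.1  0.6 -0.4] 8.0
```

Position is on target; descend 32 mm with a slow end.

move_arm([
  [[0,0.4,0,10,0,0,0],[0,0.4,0,18,0,0,0],[0,0.4,0,24,0,0,0],[0,0.4,0,27,0,0,0],[0,0.4,0,29,0,0,0],[0,0.4,0,30,0,0,0],[0,0.4,0,31,0,0,0],[0,0.4,0,31.8,0,0,0],[0,0.4,0,31.8,0,0,0],[0,0.4,0,31.8,0,0,0]],
])

```text
clock: 18.08
tool_pos: [0.5528, -0.0684, 0.0623]
eef_rot: [0.707, 0.707, 0.0, 0.0]
contact_force: [0.4, -0.4, 0.1]
opening: 0.674
finger_force: 8.0
```

```bash
python3 -c "
from h import *
st()
"
```

```text
18.07 [ 0.5528 -0.0684  0.0623] [[0.0006, 1.0, 0.0002], [1.0, -0.0006, -0.0001], [-0.0001, 0.0002, -1.0]] op 0.674 F [ 0.4 -0.4  0.1] 8.0
```

move_arm([
  [[0,0,0,0.5,0,0,0],[0,0,0,0.9,0,0,0],[0,0,0,0.9,0,0,0]],
])

```text
clock: 18.45
tool_pos: [0.5528, -0.0685, 0.0623]
eef_rot: [0.707, 0.707, -0.0, 0.0]
contact_force: [-2.3, 0.0, 8.0]
opening: 0.68
finger_force: 8.0
```

move_arm([
  [[1,0,0,-0.5,0,0,0],[1,0,0,-0.5,0,0,0],[1,0,0,-0.5,0,0,0],[1,0,0,-15,0,0,0],[1,0,0,-50,0,0,0],[1,-30,0,-70,0,0,0],[1,-80,0,-75,0,0,0],[0,-130,0,-75,0,0,0],[0,-170,0,-60,0,0,0],[0,-180,0,-50,0,0,0]],
])

```text
clock: 19.7
tool_pos: [0.5516, -0.2524, 0.1113]
eef_rot: [0.709, 0.705, -0.001, 0.001]
contact_force: [-0.8, 0.5, 0.6]
opening: 0.684
finger_force: 0.0
```

move_arm([
  [[0,0,0,30,0,0,0],[0,0,0,60,0,0,0],[0,0,0,70,0,0,0],[0,0,0,70,0,0,0],[0,0,0,70,0,0,0]],
])

```text
clock: 20.32
tool_pos: [0.5536, -0.2481, 0.0426]
eef_rot: [0.707, 0.707, 0.001, 0.001]
contact_force: [-0.2, 0.1, 0.2]
opening: 0.118
finger_force: 0.0
```

```bash
python3 -c "
from h import *
st()
for n in('top','scene'):
    im=r.snapshot(n);cv2.imwrite(f'pics/{n}4.png',im[:,:,::-1])
    bx=(225,170,285,225) if n=='top' else (235,145,290,215)
    hsv=cv2.cvtColor(im,cv2.COLOR_RGB2HSV);m=cv2.inRange(hsv,(22,130,40),(34,255,255));k=0*m;k[bx[1]:bx[3],bx[0]:bx[2]]=255;m&=k
    _,_,s,ce=cv2.connectedComponentsWithStats(m)
    for a,c in zip(s[1:],ce[1:]):
        if a[4]>60: print(n,a.tolist(),c.round(2),sil(n,c,.058,.076))
    print(disc(n,im,(.552,-.068),.022,.058))
a=cv2.imread('pics/top4.png')[170:225,225:310];b=cv2.imread('pics/scene4.png')[145:210,225:310]
k=lambda x:cv2.resize(x,None,fx=4.8,fy=4.8,interpolation=cv2.INTER_CUBIC)
cv2.imwrite('pics/g.png',np.vstack([k(a),k(b)]))
"
```

```text
20.32 [ 0.5536 -0.2481  0.0426] [[0.0001, 1.0, 0.002], [1.0, -0.0001, -0.0003], [-0.0003, 0.002, -1.0]] op 0.118 F [-0.2  0.1  0.2] 0.0
top [243, 187, 22, 22, 358] [253.47 197.24] [ 0.5521 -0.068 ]
(array([ 0.5505, -0.0663]), np.float64(-20.5))
scene [250, 172, 21, 20, 334] [259.91 181.61] [ 0.5546 -0.0672]
(array([ 0.5544, -0.0684]), np.float64(-21.5))
```

View pics/g.png

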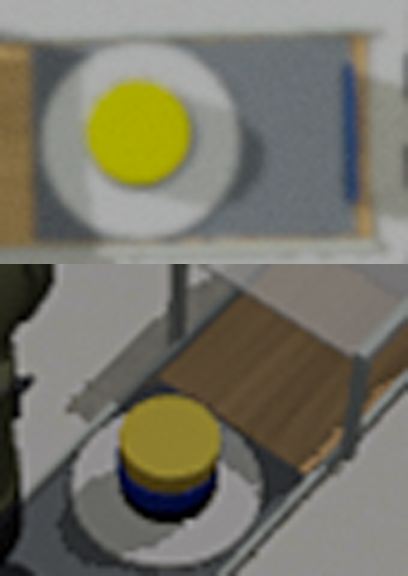

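The stack is straight and centred: yellow's top is within about 2 mm of the plate centre in both views. Now the tab.

move_arm([
  [[0,10,0,5,0,0,0],[0,20,0,9,0,0,0],[0,30,-1,9,0,0,0],[0,36,-1,9,0,0,0],[0,41,-1,9,0,0,0],[0,45,-1,9,0,0,0],[0,49,-1,9,0,0,0],[0,53,-1,9,0,0,0],[0,57,-1,9,0,0,0],[0,62,-1,9,0,0,0]],
])

```text
clock: 21.68
tool_pos: [0.5516, -0.1865, 0.0324]
eef_rot: [0.707, 0.707, -0.0, 0.0]
contact_force: [0.2, -0.9, 1.5]
opening: 0.003
finger_force: 0.9
```

```bash
python3 -c "
from h import *
st()
im=r.snapshot('top')
print(disc('top',im,(.552,-.060),.022,.058))
"
```

```text
21.68 [ 0.5516 -0.1865  0.0324] [[0.0011, 1.0, -0.0], [1.0, -0.0011, -0.0004], [-0.0004, -0.0, -1.0]] op 0.003 F [ 0.2 -0.9  1.5] 0.9
(array([ 0.5503, -0.0499]), np.float64(-20.6))
```

move_arm([
  [[0,3,0,0,0,0,0],[0,9,0,0,0,0,0],[0,15,0,0,0,0,0],[0,22,0,0,0,0,0],[0,29,0,0,0,0,0],[0,36,0,0,0,0,0],[0,43,0,0,0,0,0],[0,49,0,0,0,0,0],[0,55,0,0,0,0,0],[0,59,0,0,0,0,0]],
])

```text
clock: 22.98
tool_pos: [0.5515, -0.1269, 0.0323]
eef_rot: [0.707, 0.707, -0.0, -0.0]
contact_force: [-1.2, -1.2, 0.2]
opening: 0.007
finger_force: 0.8
```

move_arm([
  [[0,3,0,0,0,0,0],[0,8,0,0,0,0,0],[0,14,0,0,0,0,0],[0,21,0,0,0,0,0],[0,28,0,0,0,0,0],[0,35,0,0,0,0,0],[0,42,0,0,0,0,0],[0,48,0,0,0,0,0],[0,53,0,0,0,0,0],[0,56,0,0,0,0,0]],
])

```text
clock: 24.22
tool_pos: [0.5519, -0.0709, 0.0324]
eef_rot: [0.707, 0.707, 0.0, 0.0]
contact_force: [-1.3, -1.2, 0.4]
opening: 0.006
finger_force: 0.8
```

```bash
python3 -c "
from h import *
st()
im=r.snapshot('top');cv2.imwrite('pics/top5.png',im[:,:,::-1])
print(disc('top',im,(.551,.067),.022,.058))
"
```

```text
24.23 [ 0.5519 -0.0709  0.0324] [[0.0003, 1.0, 0.0003], [1.0, -0.0003, 0.0002], [0.0002, 0.0003, -1.0]] op 0.006 F [-1.3 -1.2  0.4] 0.8
(array([0.5486, 0.0661]), np.float64(-6.6))
```

move_arm([
  [[0,3,0,0,0,0,0],[0,6,0,0,0,0,0],[0,9,0,0,0,0,0],[0,11,0,0,0,0,0],[0,13,0,0,0,0,0],[0,14.5,0,0,0,0,0],[0,16,0,0,0,0,0],[0,17,0,0,0,0,0],[0,17,0,0,0,0,0]],
])

```text
clock: 25.4
tool_pos: [0.5519, -0.0541, 0.0324]
eef_rot: [0.707, 0.707, 0.0, 0.0]
contact_force: [0.0, -1.0, 1.1]
opening: 0.006
finger_force: 0.4
```

move_arm([
  [[0,0.5,0,0,0,0,0],[0,1,0,0,0,0,0],[0,1,0,0,0,0,0]],
])

```text
clock: 25.78
tool_pos: [0.5518, -0.0534, 0.0324]
eef_rot: [0.707, 0.707, 0.0, 0.0]
contact_force: [0.6, -1.9, 0.6]
opening: 0.006
finger_force: 0.7
```

move_arm([
  [[0,0.5,0,0,0,0,0],[0,1,0,0,0,0,0],[0,1,0,0,0,0,0]],
])

```text
clock: 26.15
tool_pos: [0.5519, -0.0528, 0.0324]
eef_rot: [0.707, 0.707, -0.0, 0.0]
contact_force: [1.2, -3.2, 0.7]
opening: 0.005
finger_force: 1.4
```

move_arm([
  [[0,0.5,0,0,0,0,0],[0,1,0,0,0,0,0],[0,1,0,0,0,0,0]],
])

```text
clock: 26.52
tool_pos: [0.5518, -0.0528, 0.0324]
eef_rot: [0.708, 0.707, -0.001, 0.001]
contact_force: [1.4, -6.2, 1.9]
opening: 0.012
finger_force: 2.6
```

The tray is at its stop: the tool no longer advances and the force is climbing. Back off and check.

move_arm([
  [[0,-3,0,0,0,0,0],[0,-20,0,0,0,0,0],[0,-60,0,0,0,0,0],[0,-100,0,-30,0,0,0],[0,-150,0,-90,0,0,0],[0,-200,0,-140,0,0,0],[0,-200,0,-140,0,0,0],[0,-200,0,-140,0,0,0]],
])

```text
clock: 27.52
tool_pos: [0.5514, -0.254, 0.1732]
eef_rot: [0.709, 0.705, 0.0, 0.001]
contact_force: [-0.9, -0.0, -0.6]
opening: 0.007
finger_force: 0.0
```

```bash
python3 -c "
from h import *
st()
for n in('top','scene'):
    im=r.snapshot(n);cv2.imwrite(f'pics/{n}6.png',im[:,:,::-1])
    bx=(170,170,270,225) if n=='top' else (250,110,340,190)
    blobs(im,n,'yel',(22,80,30),(34,255,255),.076,bx);blobs(im,n,'red',(0,180,100),(6,255,255),.016)
    blobs(im,n,'jar',(60,80,20),(90,255,255),.075,(410,190,455,220) if n=='top' else (100,285,145,330))
    print(disc(n,im,(.551,.083),.022,.058))
a=cv2.imread('pics/top6.png')[165:230,165:310];b=cv2.imread('pics/scene6.png')[105:235,205:350]
k=lambda x,s:cv2.resize(x,None,fx=s,fy=s,interpolation=cv2.INTER_CUBIC)
cv2.imwrite('pics/h.png',np.vstack([k(a,3),k(b,3)]))
"
```

```text
27.52 [ 0.5514 -0.254   0.1732] [[0.0047, 1.0, 0.0021], [1.0, -0.0047, -0.0012], [-0.0012, 0.0021, -1.0]] op 0.007 F [-0.9 -0.  -0.6] 0.0
top red [121, 101, 31, 12, 181] [136.3 106.7] [0.824  0.2721 0.016 ]
top red [61, 163, 9, 20, 100] [ 65.2 173.5] [0.633  0.4792 0.016 ]
top jar [419, 196, 30, 21, 515] [433.4 205.6] [ 0.5219 -0.5428  0.075 ]
(array([0.5495, 0.0829]), np.float64(-9.1))
scene jar [107, 294, 31, 33, 734] [121.8 309.5] [ 0.5424 -0.56    0.075 ]
(array([0.5529, 0.0804]), np.float64(-13.5))
```

View pics/h.png

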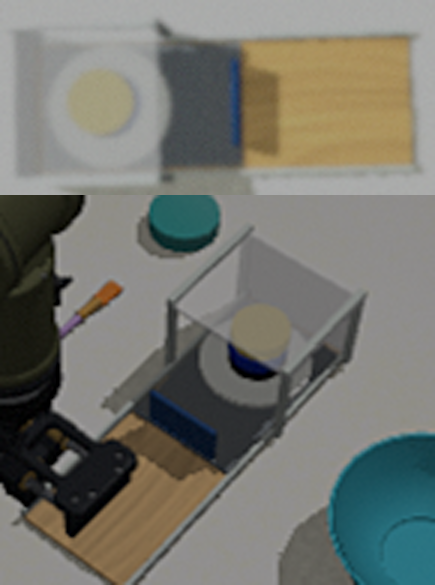

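The stack is still straight and centred under the hood, and the tray is home: the plate moved about 149–150 mm, and 6 N did not move it further. The jar has not moved. Red is hidden behind the arm in these views.

```bash
python3 -c "
from h import *
print(r.finish_job())"
```

```text
the job is handed in; nothing more can be done
None
```

The job is handed in: black, blue and yellow are stacked to within about 2 mm of the plate's centre, and the tray is against its stop under the hood. The jar has not moved; the red cake was never approached, but the arm hid it in the last pictures, so I did not confirm it by eye.

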